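# Set the toaster's ratchet timer to the red bead and lower the bread

### The arm

A 6-joint arm with a two-finger parallel gripper is mounted at the origin on the work surface. World frame = base frame: x ahead of the robot, y to its left, z up, the work surface at z = 0. Lengths are in m, angles in rad, forces in N, time in s.
With the tool pointing down it reaches from about 0.3 to 0.875 m from the base axis. Payload 6.4 kg.
Tool frame: the origin (TCP) lies between the finger pads; the fingertips stand 8 mm ahead of it and the grasp point (between the pads) lies 11 mm behind it (ctrl.finger_overhang is the distance from the TCP to the fingertips, in m); z points along the fingers, y is the line along which they close (so a half turn about z gives the same grasp; the last joint's range is limited). The gripper opens to 85 mm and grips with 20 to 120 N. Pads are 22 mm wide; open, the fingers measure 114 mm over their backs; the gripper's body (76 mm by 85 mm) begins 54 mm behind the grasp point. The pads swing forward as they close: fully open they stand 13 mm farther back than shut.
Start: joints at [-1.378, 0.181, 1.607, -0, 1.354, -0.206], TCP at [0.223, -0.53, 0.199] pointing down, gripper open.
Joint ranges: [-2.99, 2.99], [-0.89, 2.07], [0.3, 2.58], [-1.14, 4.28], [0, 2.63], [-3.12, 3.12]. Speed limits (rad/s): [2.57, 2.57, 3.01, 3.14, 3.14, 3.14].

### API

Orientations are given as a unit quaternion [w, x, y, z].
In Python, from bench import ctrl, camera gives the robot as it stands.
- The arm moves only by the shell command python3 -m pendant 'ROWS' [OPENING]. ROWS is JSON, a list of rows, each a list of 6 numbers: the shift along the world's x, y, z normalised to -1 to 1, where 1 is 200 mm, then the turn, a rotation vector about the world's x, y, z normalised to -1 to 1, where 1 is pi/2 rad. In form: [[dx, dy, dz, rx, ry, rz], ...]. A call has exactly 10 rows; each row shifts and turns the commanded pose from where the row before left it; what a row does not reach is not made up. A row lasts 1/8 s, in which the tool goes at most 62.5 mm and 10.7 degrees, less where a joint would pass 70% of its speed; a pose out of reach is approached as far as the arm can. A call with a number of a shift or a turn outside -1 to 1 is refused whole. A call with a gripper value outside its range is refused whole. OPENING is the opening, from -1 (shut) to 1 (fully open), set as the call begins (- or left out, the last holds). The fingers move at their own pace and stop on an object; the grip force is fixed at half the most. Time passes only in rows, so rows that do not move let the fingers close, or fill a call up. It gives the time, the measured TCP pose, the force, the opening and the grip force at its end, in the units of the state.
- ctrl.get_obs(): the state, without advancing time (a new reading comes with each control period).
- camera(name): name is "side" or "top"; returns a dict with "color" (384x512x3 uint8, blue, green, red), "fx", "fy", "cx", "cy" (pixels), "distortion" ([k1, k2, p1, p2, k3] as OpenCV has them; the pictures are not rectified), "xyz" and "rotation" of the camera in the world. Camera axes: x right, y down, z forward; pixel columns grow to the right and rows downward; lengths in m; the calibration is good to about 2 mm. A picture is of the moment at which its call begins. There is no depth.
- ctrl.hand_in(): hands the job in; it is judged then, once.
The state is a dict: "time_s": time; "q": joint angles; "dq": joint speeds; "joint_efforts": joint torques, N m; "eef_pos": TCP position; "eef_rot": TCP orientation; "wrist_force": force on the tool from outside, world axes, zero at the start; "torque": the same for the moment, N m; "opening": opening from 0.0 (shut) to 1.0 (fully open); "grasp_force": force on a finger pad.
Only numpy, scipy, OpenCV 4.12 (cv2) and the standard library are available. Lean on these libraries where they do the work, as an engineer would, in place of code of your own. Each camera call takes 0.05 s, during which the arm holds its last target. There are 200 camera calls.

### The job

Wind the toaster's timer dial clockwise, click by click, until its pawl holds it with the white pointer at the red bead, not past it, and let go of it. Then push the toaster's lever fully down to lower the bread. Leave the butter dish, the spreaders and the toast rack where they are.

Things in the scene. Friction and masses are not known exactly. Their poses are not given: they have to be found in the camera images.
- toaster: chrome two-slot toaster, fixed, 190 mm (its x) by 330 mm (its y), flat top 185 mm above the counter. Origin: centre of its underside. Two bread slices stand up to 28 mm above the top between y = -125 and -5 mm; the timer dial stands on a black deck (top 187 mm above the counter) at x = 0, y = +95 mm; the lever is on the end that faces -y
- dial_grip (a point): on the dial's upright axis, 34 mm above the deck, centre of its black finger bar: 46 mm long, 14 mm thick, from 18 to 50 mm above the deck, lying along the line from here to dial_pointer. Below it are a hub 24 mm wide and the dark steel ratchet wheel, 72 mm wide, top 12 mm above the deck; all else within 60 mm of the axis is lower than 14 mm above the deck
- dial_pointer (a point): where the dial's white pointer aims: a point that turns with the dial, 54 mm from its axis, on the circle of the beads and 8 mm above the deck. White stripes on that half of the bar's top and on the wheel show the direction
- dial (a joint): dial angle (rad), grows clockwise from above; starts caught at the first or second stop. Stops every 0.524 rad (30 degrees), at 0.006, 0.530, 1.053.. A spring (0.06 to 0.13 N m) pulls it back; winding takes up to 0.16 N m. Let go 0.05 or more past a stop, it settles back on that stop; before a stop, it springs back to the last one. A caught tooth cannot be turned back; several grasps are fine
- pawl (a joint): angle of the small brass pawl beside the wheel, on the side facing the toaster's -x (rad): about 0.01 when it lies home behind a tooth, up to 0.22 as it rides over a tooth's tip. Its spring works it; it need not be touched
- red_bead: round red bead, 14 mm across and 8 mm high, fixed on the toaster's deck 54 mm from the dial's axis. Origin: centre of its underside. The red, blue and yellow beads mark the third, fourth and fifth stop of the dial, in any order
- blue_bead: round blue bead, 14 mm across and 8 mm high, fixed on the toaster's deck 54 mm from the dial's axis. Origin: centre of its underside. The red, blue and yellow beads mark the third, fourth and fifth stop of the dial, in any order
- yellow_bead: round yellow bead, 14 mm across and 8 mm high, fixed on the toaster's deck 54 mm from the dial's axis. Origin: centre of its underside. The red, blue and yellow beads mark the third, fourth and fifth stop of the dial, in any order
- lever_top (a point): point on the flat top of the lever tab (black, 40 mm wide along the toaster's x, sticking out 45 mm from the toaster's -y end, 10 mm thick), 28 mm out from that end face. With the lever up the tab's top is 165 mm above the counter
- lever (a joint): how far the lever is pushed down (m): 0 up, 0.036 at the bottom stop. It slides straight down with about 4 N of friction, stays where it is left, and carries the bread with it
- dish_mid (a point): middle of the loose lidded glass butter dish, 95 by 165 by 85 mm high, 40 mm above its underside
- spreader1_mid (a point): middle of a loose steel butter spreader lying on the counter, 170 mm long, 20 mm wide, 6 mm high
- spreader2_mid (a point): middle of a second, equal spreader
- rack_mid (a point): middle of the loose cream ceramic toast rack, 85 by 170 by 90 mm high, 45 mm above its underside

How it is judged:
On the way, in this order (a step that is already met when the one before it is completed fails the run):
1. the dial is let go and the pawl holds it with the pointer at the red bead (horizontal distance between dial_pointer and red_bead below 0.008 m and value of joint pawl below 0.05 rad and contact force between the fingers and toaster below 0.3 N), for 0.3 s.
2. the lever is pushed fully down (value of joint lever above 0.03 m), for 0.2 s.
At the end, for the whole second after the job is handed in: The dial rests on the pawl, pointer within 8 mm of the red bead's centre as seen from above (stops are 28 mm apart there), the lever is at least 30 mm of its 36 mm down, and the toaster is let go (all of step 1 and value of joint lever above 0.03 m and velocity of joint dial between -0.05 and 0.05 rad/s); the robot touches nothing.
It fails at once if the butter dish is shifted by more than 20 mm (distance of dish_mid from where it was at the start of the episode above 0.02 m).
It fails at once if the toast rack is shifted by more than 20 mm (distance of rack_mid from where it was at the start of the episode above 0.02 m).
It fails at once if a spreader is shifted by more than 20 mm (distance of spreader1_mid from where it was at the start of the episode above 0.02 m).
It fails at once if a spreader is shifted by more than 20 mm (distance of spreader2_mid from where it was at the start of the episode above 0.02 m).
It also fails if it takes over 64 s, if anything falls off the work surface, if the arm or the gripper's body presses on something with over 40 N, if the wrist force passes 120 N, or if a joint passes its speed limit or range.

## Working session

There is one attempt and no reset: what is moved stays moved. The work goes in short steps, Python scripts to look and compute and a shell command to move; the robot and the scene stay as the last step left them, time stands still between calls to the robot, and variables do not carry over. Pictures are saved under pics/ and viewed, at most 10 in all, crops included, and the job is handed in when it is done.

```bash
mkdir -p pics
python3 - <<'E'
from bench import ctrl, camera
import cv2, pickle
for n in ("top","side"):
    c=camera(n); cv2.imwrite(f"pics/{n}0.png",cv2.resize(c["color"],(800,600),interpolation=cv2.INTER_CUBIC)); pickle.dump(c,open(n+".pkl","wb"))
    print(n,c["xyz"],c["rotation"],c["fx"],c["cx"],c["cy"],c["distortion"])
o=ctrl.get_obs();print(o)
E
```

```text
top [ 0.38400193 -0.04856344  1.74958055] [ 0.03823476 -0.69609595  0.71654456 -0.02350386] 462.7369998049141 255.61930555829179 186.22587247056163 [-0.09846764  0.          0.          0.          0.        ]
side [0.01387815 0.88717278 0.94336333] [ 0.11210451 -0.21815044  0.86996096 -0.42779772] 468.32899401260966 264.25703305085625 188.62618438545675 [0.06154578 0.         0.         0.         0.        ]
{'time_s': 0.1, 'q': array([-1.37829966e+00,  1.81479284e-01,  1.60788360e+00,  2.86937507e-05,
        1.35381219e+00, -2.06329350e-01]), 'dq': array([-0.00061575, -0.00270095, -0.00297848, -0.00087355, -0.00043357,
       -0.00092725]), 'joint_efforts': array([ 6.77639321e-06, -4.45875764e+01, -3.52238631e+01, -2.39262981e-04,
        4.07668398e-03,  1.94890589e-05]), 'eef_pos': array([ 0.22319865, -0.52933059,  0.19847903]), 'eef_rot': array([-7.91093831e-04,  9.80183333e-01,  1.98090907e-01,  1.94799058e-05]), 'wrist_force': array([-0.0613931 ,  0.87065634, -0.923025  ]), 'torque': array([0.02449071, 0.03050982, 0.02418116]), 'grasp_force': 0.0, 'opening': 1.002774303502931}
```

View pics/top0.png

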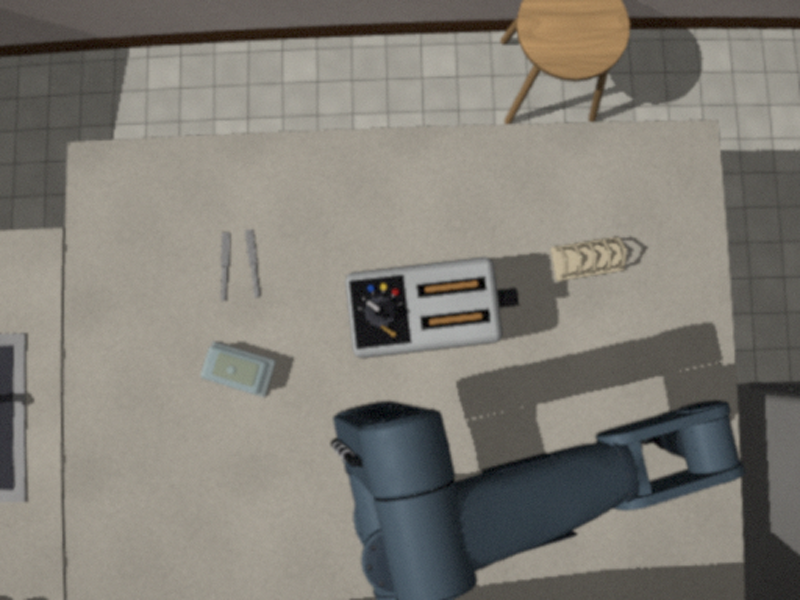

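View pics/side0.png

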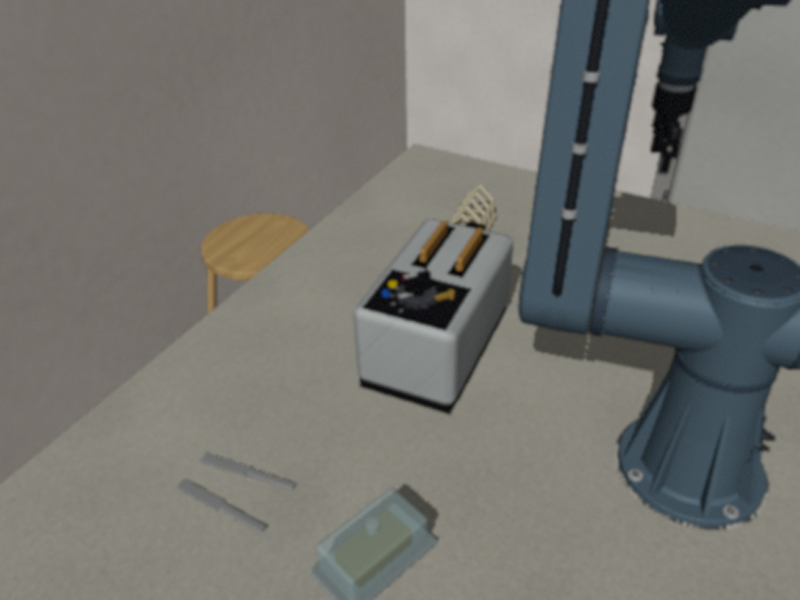

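The top view shows the toaster at about (425,307), with the dial near (380,310) and blue, yellow and red beads around (372,288), (383,286) and (396,292). Next I'll enlarge the dial.

Run:
```python
import cv2, pickle, numpy as np
t=pickle.load(open("top.pkl","rb"))["color"]; s=pickle.load(open("side.pkl","rb"))["color"]
a=cv2.resize(t[160:235,218:343],(800,480),interpolation=cv2.INTER_CUBIC)
cv2.imwrite("pics/tz.png",a)
b=cv2.resize(s[165:215,225:310],(800,470),interpolation=cv2.INTER_CUBIC)
cv2.imwrite("pics/sz.png",b)
```

```text
(no output)
```

View pics/tz.png

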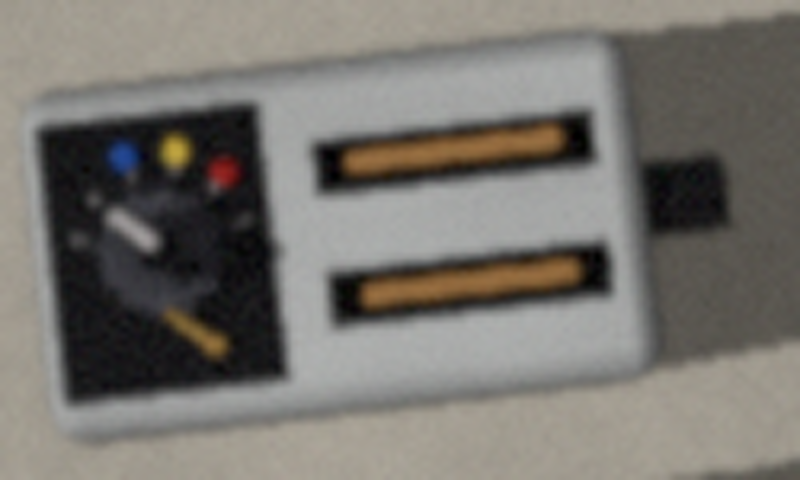

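View pics/sz.png

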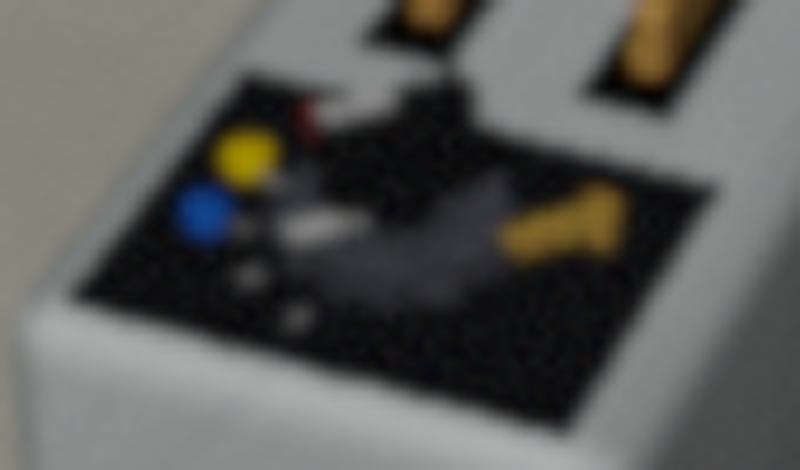

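The enlarged top view shows the pointer at the second stop mark (95,200), and the first mark at (80,240). Blue (124,156), yellow (175,152) and red (225,170) are therefore the third, fourth and fifth stops. Red needs three clicks.

```bash
cat > h.py <<'E'
import cv2, pickle, numpy as np
from scipy.spatial.transform import Rotation as R
def ray(c,u,v,z):
    K=np.array([[c["fx"],0,c["cx"]],[0,c["fy"],c["cy"]],[0,0,1]])
    p=cv2.undistortPoints(np.array([[[u,v]]],float),K,np.array(c["distortion"]))[0,0]
    w=c["rotation"]; Rm=R.from_quat([w[1],w[2],w[3],w[0]]).as_matrix() if np.size(w)==4 else np.array(w)
    d=Rm@[p[0],p[1],1]; o=np.array(c["xyz"]); return o+d*(z-o[2])/d[2]
E
python3 - <<'E'
from h import *
from scipy.optimize import least_squares
c=pickle.load(open("top.pkl","rb"))
f=lambda u,v,z: ray(c,218+(u+.5)/6.4-.5,160+(v+.5)/6.4-.5,z)
P={}
for n,u,v,z in [("blue",124,156,.193),("yellow",175,152,.193),("red",225,170,.193),("m1",80,240,.188),("m2",95,200,.188),("m6",245,220,.188),
 ("c1",38,128,.187),("c2",255,105,.187),("c3",288,375,.187),("c4",68,402,.187),
 ("stripe_out",112,214,.237),("stripe_in",153,244,.237),("levout",725,190,.165),("levA",718,157,.165),("levB",728,224,.165),("tl",28,95,.18),("tr",612,35,.18),("br",655,370,.18),("bl",62,438,.18)]:
    P[n]=f(u,v,z); print(n,P[n].round(4))
B=np.array([P[k][:2] for k in("blue","yellow","red")])
# beads at stops 3,4,5: 30deg spacing clockwise, radius 54
def model(p): return np.array([p[:2]+.054*np.array([np.cos(p[2]-i*np.pi/6),np.sin(p[2]-i*np.pi/6)]) for i in range(3)])
s=least_squares(lambda p:(model(p)-B).ravel(),[*(B[1]-[.054,0]),.5]); print("axis",s.x, "res mm",s.fun*1e3)
e=P["c2"]-P["c1"]; e2=P["c3"]-P["c4"]; e3=P["tl"]-P["tr"]; e4=P["bl"]-P["br"]
for d in(-e,-e2,e3,e4): print("yaw of toaster y",np.degrees(np.arctan2(d[1],d[0]))-90, np.linalg.norm(d[:2]))
d=P["stripe_out"]-P["stripe_in"]; print("stripe deg",np.degrees(np.arctan2(d[1],d[0])),"expected stop2",np.degrees(s.x[2])+30)
print("deck centre",np.mean([P[k] for k in("c1","c2","c3","c4")],0), "top centre",np.mean([P[k] for k in("tl","tr","bl","br")],0))
E
```

```text
blue [0.5304 0.0449 0.193 ]
yellow [0.5317 0.0179 0.193 ]
red [ 0.5214 -0.0083  0.193 ]
m1 [0.4869 0.0696 0.188 ]
m2 [0.5079 0.0611 0.188 ]
m6 [ 0.495 -0.018  0.188]
c1 [0.5473 0.0907 0.187 ]
c2 [ 0.556 -0.025  0.187]
c3 [ 0.4126 -0.0383  0.187 ]
c4 [0.4016 0.078  0.187 ]
stripe_out [0.4966 0.0491 0.237 ]
stripe_in [0.4806 0.0285 0.237 ]
levout [ 0.505  -0.2754  0.165 ]
levA [ 0.5229 -0.2724  0.165 ]
levB [ 0.4867 -0.2763  0.165 ]
tl [0.5659 0.0962 0.18  ]
tr [ 0.5886 -0.2164  0.18  ]
br [ 0.4096 -0.2323  0.18  ]
bl [0.3827 0.0822 0.18  ]
axis [0.47931189 0.02630397 0.35730167] res mm [-0.47934311  0.29484201  0.87528617 -0.5088158  -0.39594307  0.21397379]
yaw of toaster y 4.335374187018203 0.11597954454631508
yaw of toaster y 5.37938952295417 0.11688368975088376
yaw of toaster y 4.160029526181319 0.3135226942724772
yaw of toaster y 4.881501157917796 0.31570413370098205
stripe deg 52.193509603598116 expected stop2 50.47187781679241
deck centre [0.47936188 0.02634508 0.187     ] top centre [ 0.48671673 -0.06756531  0.18      ]
```

```bash
python3 -m pendant '[[0,0,0.22,0,0,0],[0,0,0.22,0,0,0],[0,0,0.22,0,0,0],[0.08,0.174,0,0,0,0],[0.08,0.174,0,0,0,0],[0.08,0.174,0,0,0,0.03],[0.08,0.174,0,0,0,0.03],[0.08,0.174,0,0,0,0.03],[0.08,0.174,0,0,0,0.03],[0.08,0.174,0,0,0,0.03]]' 1; python3 -m pendant '[[0.08,0.174,0,0,0,0.03],[0.08,0.174,0,0,0,0.03],[0.08,0.174,0,0,0,0.03],[0.08,0.174,0,0,0,0.03],[0.08,0.174,0,0,0,0.03],[0.08,0.174,0,0,0,0.01],[0.08,0.174,0,0,0,0],[0.08,0.174,0,0,0,0],[0.08,0.174,0,0,0,0],[0,0,0,0,0,0]]'
cat > st.py <<'E'
from bench import ctrl; import numpy as np
from scipy.spatial.transform import Rotation as R
o=ctrl.get_obs(); w=o["eef_rot"]; M=R.from_quat([w[1],w[2],w[3],w[0]]).as_matrix()
print("t",o["time_s"],"pos",o["eef_pos"].round(4),"yawx",np.degrees(np.arctan2(M[1,0],M[0,0])).round(2),"z",M[:,2].round(3),"q6",o["q"][5].round(3),"F",o["wrist_force"].round(1),"op",round(o["opening"],3))
E
python3 st.py
```

```text
time_s: 1.35
eef_pos: [0.3355, -0.2849, 0.3309]
eef_rot: [-0.0, 0.95, 0.313, -0.0]
wrist_force: [-0.4, -0.6, -0.0]
opening: 1.004
grasp_force: 0.0
time_s: 2.6
eef_pos: [0.4794, 0.0289, 0.3306]
eef_rot: [-0.001, 0.903, 0.43, -0.0]
wrist_force: [0.3, -0.2, -0.2]
opening: 1.0
grasp_force: 0.0
t 2.6 pos [0.4794 0.0289 0.3306] yawx 50.96 z [-0.001  0.001 -1.   ] q6 0.493 F [ 0.3 -0.2 -0.2] op 1.0
```

```bash
python3 -m pendant '[[0,-0.013,-0.1,0,0,0],[0,0,-0.1,0,0,0],[0,0,-0.1,0,0,0],[0,0,-0.1,0,0,0],[0,0,-0.06,0,0,0],[0,0,-0.06,0,0,0],[0,0,-0.04,0,0,0],[0,0,-0.018,0,0,0],[0,0,0,0,0,0],[0,0,0,0,0,0]]'; python3 -m pendant '[[0,0,0,0,0,0],[0,0,0,0,0,0],[0,0,0,0,0,0],[0,0,0,0,0,0],[0,0,0,0,0,0],[0,0,0,0,0,0],[0,0,0,0,0,0],[0,0,0,0,0,0],[0,0,0,0,0,0],[0,0,0,0,0,0]]' -1; python3 st.py
```

```text
time_s: 3.85
eef_pos: [0.4796, 0.0243, 0.2162]
eef_rot: [0.0, 0.904, 0.429, 0.0]
wrist_force: [0.9, 0.4, -0.4]
opening: 0.999
grasp_force: 0.0
time_s: 5.1
eef_pos: [0.4793, 0.0243, 0.2157]
eef_rot: [-0.0, 0.904, 0.429, 0.0]
wrist_force: [0.1, -0.7, 0.8]
opening: -0.002
grasp_force: 0.0
t 5.1 pos [0.4793 0.0243 0.2157] yawx 50.75 z [ 0.  0. -1.] q6 0.488 F [ 0.1 -0.7  0.8] op -0.002
```

Run:
```python
from h import *
from bench import camera
s=camera("side"); t=camera("top")
cv2.imwrite("pics/m1.png",np.hstack([cv2.resize(s["color"][120:240,200:320],(400,400),interpolation=2),cv2.resize(t["color"][150:250,200:300],(400,400),interpolation=2)]))
```

```text
(no output)
```

View pics/m1.png

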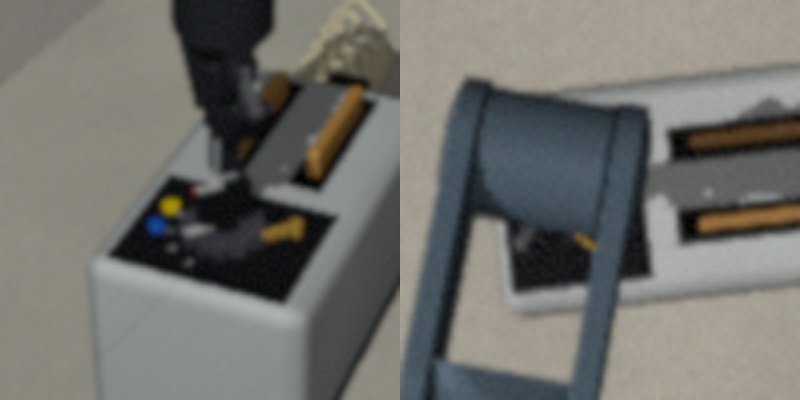

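The side view shows the closed fingertips at about (228,175) in the crop, behind the bar near the red bead, so the grasp missed. I'll check my dial position with the side camera.

Run:
```python
from h import *
def proj(c,X):
    w=c["rotation"]; Rm=R.from_quat([w[1],w[2],w[3],w[0]]).as_matrix().T
    K=np.array([[c["fx"],0,c["cx"]],[0,c["fy"],c["cy"]],[0,0,1]])
    return cv2.projectPoints(np.array([X],float),cv2.Rodrigues(Rm)[0],-Rm@c["xyz"],K,np.array(c["distortion"]))[0][0,0]
s=pickle.load(open("side.pkl","rb")); t=pickle.load(open("top.pkl","rb"))
for n,X in [("tip",(.4793,.0243,.2077)),("axis bar top",(.4793,.0263,.237)),("yellow",(.5317,.0179,.193)),("blue",(.5304,.0449,.193))]:
    p=proj(s,X); print(n,"side px",p,"sz",(p-[225,165])*[9.41,9.4],"m1",(p-[200,120])*3.333, "top",proj(t,X))
# sz pixels -> world from side camera
for n,u,v,z in [("yellow",247,157,.193),("blue",205,213,.193),("m1",297,318,.188),("deck front-left",75,295,.187),("deck fr",565,425,.187),("deck back right",715,185,.187),("deck back left",245,75,.187)]:
    print(n, ray(s,225+u/9.41,165+v/9.4,z).round(4))
```

```text
tip side px [266.94614969 183.51750164] sz [394.71326861 174.06451537] m1 [223.13151693 211.70383295] top [243.20969323 198.58604836]
axis bar top side px [266.52434507 174.83092979] sz [390.74408708  92.41074002] m1 [221.72564211 182.75148899] top [242.16405896 198.06467249]
yellow side px [250.90524835 181.1786402 ] sz [243.76838695 152.07921789] m1 [169.66719274 203.90840779] top [244.91415247 183.32589481]
blue side px [246.2792338  186.69799565] sz [200.23759003 203.96115915] m1 [154.24868625 222.30441951] top [236.95165764 183.94751643]
yellow [0.5297 0.0195 0.193 ]
blue [0.5271 0.0479 0.193 ]
m1 [0.4845 0.0716 0.188 ]
deck front-left [0.5443 0.0902 0.187 ]
deck fr [0.3999 0.077  0.187 ]
deck back right [ 0.4093 -0.0378  0.187 ]
deck back left [ 0.5544 -0.0224  0.187 ]
```

Run:
```python
from h import *
from bench import camera
def proj(c,X):
    w=c["rotation"]; Rm=R.from_quat([w[1],w[2],w[3],w[0]]).as_matrix().T
    K=np.array([[c["fx"],0,c["cx"]],[0,c["fy"],c["cy"]],[0,0,1]])
    return cv2.projectPoints(np.array([X],float),cv2.Rodrigues(Rm)[0],-Rm@c["xyz"],K,np.array(c["distortion"]))[0][0,0]
s=pickle.load(open("side.pkl","rb"))
print("start tip side0 px",proj(s,(.2232,-.5293,.191))*1.5625, proj(s,(.2232,-.5293,.221))*1.5625)
c=camera("side")["color"]
g=lambda im:cv2.resize(np.clip(im[150:205,225:290].astype(float)*2,0,255).astype(np.uint8),(400,338),interpolation=2)
cv2.imwrite("pics/m2.png",np.hstack([g(s["color"]),g(c)]))
```

```text
start tip side0 px [652.94111723 185.40429673] [655.84999536 172.35364953]
```

View pics/m2.png

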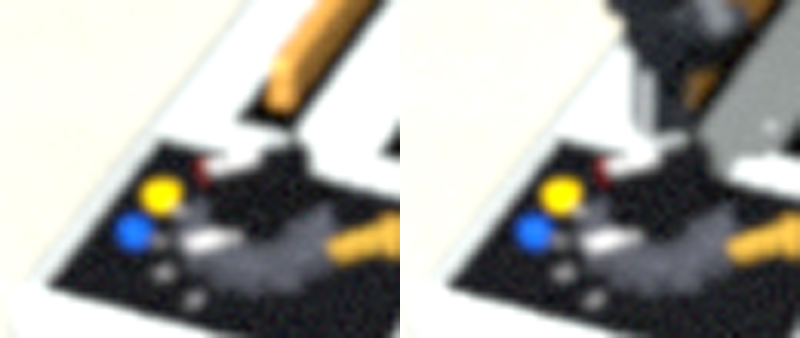

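Run:
```python
from h import *
from bench import ctrl,camera
def proj(c,X):
    w=c["rotation"]; Rm=R.from_quat([w[1],w[2],w[3],w[0]]).as_matrix().T
    K=np.array([[c["fx"],0,c["cx"]],[0,c["fy"],c["cy"]],[0,0,1]])
    return cv2.projectPoints(np.array([X],float),cv2.Rodrigues(Rm)[0],-Rm@c["xyz"],K,np.array(c["distortion"]))[0][0,0]
c=camera("side"); s=c
print(ctrl.finger_overhang, ctrl.get_obs()["eef_pos"])
im=cv2.resize(np.clip(c["color"][60:210,200:350].astype(float)*2,0,255).astype(np.uint8),(600,600),interpolation=2)
for z in (.2077,.237,.28,.35,.42):
    p=(proj(s,(.4793,.0243,z))-[200,60])*4; print(z,p)
    cv2.circle(im,tuple(int(v) for v in p),3,(0,0,255),-1)
cv2.imwrite("pics/m3.png",im)
```

```text
0.008 [0.47930788 0.02433095 0.21570896]
0.2077 [267.78459877 494.07000654]
0.237 [267.56203759 457.7155646 ]
0.28 [267.2241088  402.35817801]
0.35 [266.64292914 306.70292892]
0.42 [266.01907848 203.38498291]
```

View pics/m3.png

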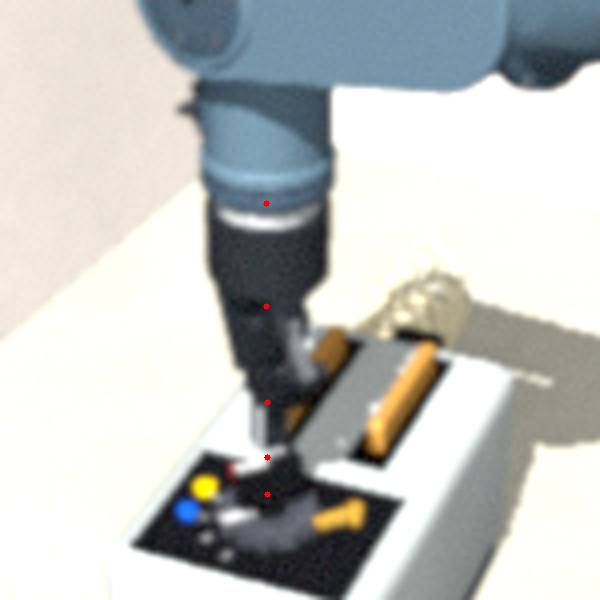

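The view shows the gripper axis lined up sideways, but the fingertips end at about (262,443), above or behind the bar, and its stripe is uncovered. I'll raise the tool 60 mm and measure where the shut tips really are.

```bash
python3 -m pendant '[[0,0,0.06,0,0,0],[0,0,0.06,0,0,0],[0,0,0.06,0,0,0],[0,0,0.06,0,0,0],[0,0,0.06,0,0,0],[0,0,0,0,0,0],[0,0,0,0,0,0],[0,0,0,0,0,0],[0,0,0,0,0,0],[0,0,0,0,0,0]]' | sed -n 2p
python3 - <<'E'
from h import *
from bench import camera,ctrl
def proj(c,X):
    w=c["rotation"]; Rm=R.from_quat([w[1],w[2],w[3],w[0]]).as_matrix().T
    K=np.array([[c["fx"],0,c["cx"]],[0,c["fy"],c["cy"]],[0,0,1]])
    return cv2.projectPoints(np.array([X],float),cv2.Rodrigues(Rm)[0],-Rm@c["xyz"],K,np.array(c["distortion"]))[0][0,0]
c=camera("side"); pickle.dump(c,open("side2.pkl","wb")); p=ctrl.get_obs()["eef_pos"]
print("tip pred",proj(c,p-[0,0,.008]),"grasp",proj(c,p+[0,0,.011]),"body",proj(c,p+[0,0,.065]))
a=np.clip(c["color"][110:190,230:300].astype(float)*2.2,0,255).astype(np.uint8)
cv2.imwrite("pics/m4.png",cv2.resize(a,(525,600),interpolation=2))
E
```

```text
eef_pos: [0.4792, 0.0243, 0.2755]
tip pred [266.85306106 164.68818267] grasp [266.81528681 158.45518232] body [266.70402881 140.03948913]
```

View pics/m4.png

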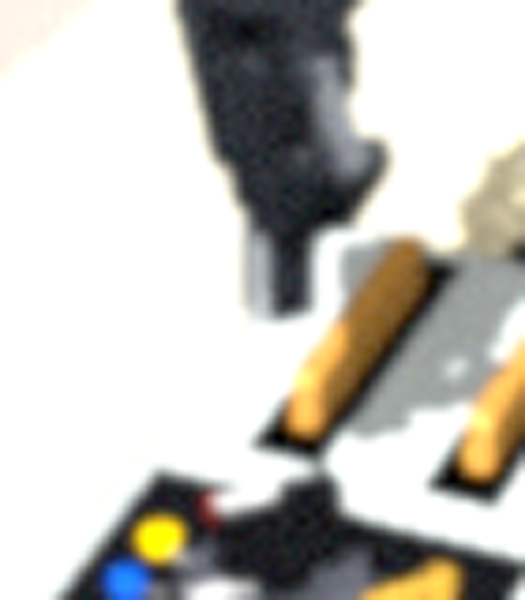

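The shut tips show at (280,318) in the crop, px (267.3,152.4), which is 12 px above the prediction. That means they are either about 37 mm higher or about 50 mm farther back. I'll check the camera-to-robot alignment using the base.

Run:
```python
from h import *
def proj(c,X):
    w=c["rotation"]; Rm=R.from_quat([w[1],w[2],w[3],w[0]]).as_matrix().T
    K=np.array([[c["fx"],0,c["cx"]],[0,c["fy"],c["cy"]],[0,0,1]])
    return cv2.projectPoints(np.array([X],float),cv2.Rodrigues(Rm)[0],-Rm@c["xyz"],K,np.array(c["distortion"]))[0][0,0]
s=pickle.load(open("side.pkl","rb"));t=pickle.load(open("top.pkl","rb"))
print("base side0",proj(s,(0,0,0))*1.5625,"z.1",proj(s,(0,0,.1))*1.5625,"top0",proj(t,(0,0,.1))*1.5625)
# start gripper, both fingertips open (z ~ .191+.013), tool y dir -67deg
y=np.array([np.cos(np.radians(-67.15)),np.sin(np.radians(-67.15)),0])
for k in(-.05,.05): print("start tip",proj(s,np.array([.2232,-.5293,.204])+k*y)*1.5625)
# toaster check: counter-level corner & world x,y of toaster corners via side
for n,u,v,z in [("front bottom corner",452,411,0),("left bottom",362,388,0)]: print(n,ray(s,u/1.5625,v/1.5625,z))
for X in [(.3827,.0822,0),(.566,.0962,0)]: print(proj(s,X)*1.5625)
# table corners in top0: 
for u,v in[(67,142),(719,121),(742,480)]: print(ray(t,u/1.5625,v/1.5625,0))
```

```text
base side0 [688.82074976 465.93939651] z.1 [703.04643409 422.93539925] top0 [398.79210833 525.19395933]
start tip [658.21063987 191.8879443 ]
start tip [650.38384135 168.29973307]
front bottom corner [0.38575981 0.07187408 0.        ]
left bottom [5.54842114e-01 9.73475546e-02 1.11022302e-16]
[450.984995   415.47269291]
[357.105249   385.57135764]
[0.94742833 0.8290378  0.        ]
[ 0.94380882 -0.83220402  0.        ]
[ 0.05329485 -0.83138012  0.        ]
```

Run:
```python
from h import *
a=pickle.load(open("side.pkl","rb"))["color"].mean(2);b=pickle.load(open("side2.pkl","rb"))["color"].mean(2)
d=(b-a).astype(int)
for r in range(140,184): print(r,' '.join(f"{v:4d}" for v in d[r,254:286:2]))
```

```text
140   -1   -1    0   -3  -38  -94 -111 -114 -117  -86  -54  -38   -7   -5   -4   -5
141   -3    0    0   -3  -37  -71 -102 -120 -111  -55  -19  -18  -14  -24  -19  -20
142   -1   -1    0   -4  -37  -60  -97 -118  -96  -35   -9  -31  -38  -46  -40  -35
143   -1   -1   -2   -2  -33  -49  -91 -113  -92  -31  -14  -52  -60  -59  -45  -38
144   -2   -2   -1   -3  -35  -47  -86 -106  -91  -28  -15  -61  -63  -55  -45  -28
145   -2    0   -1   -2  -34  -48  -83 -101  -93  -27  -18  -62  -61  -49  -39  -20
146    0    0   -1   -2  -36  -48  -78  -96  -97  -29  -17  -60  -59  -47  -35  -13
147    0    0   -2   -2  -35  -46  -76 -101 -101  -29  -17  -59  -54  -43  -26   -6
148   -1   -1    0   -4  -34  -43  -73 -104 -100  -30  -13  -52  -49  -38  -19   -5
149   -1    0   -2   -4  -31  -36  -68 -114  -99  -29  -11  -42  -45  -33  -12   -3
150   -2   -1   -1   -4  -26  -27  -72 -116  -94  -26   -9  -41  -41  -23   -6   -2
151   -2   -1   -1   -1  -14  -25  -68  -91  -66  -20  -10  -39  -36  -17   -5   -5
152   -2   -1   -2    0   -5  -17  -50  -53  -31  -10   -9  -37  -33  -12   -1  -14
153   -1
[... 1895 characters left out ...]
  1   -1    0    0   -1   -2
176    0    0    0   -1   -3   -1    0    0   -3    2    1   -1   -1   -3   -2   -1
177    1    2    0   -1   -1   -1   -1   -3   -2    1    0   -1   -1   -1   -1   -1
178   -1   -2    0   -2   -1    0    2   -1    0   -4   -2   -3   -4    0   -1    0
179   -2    2   -4    3    1    0   -3    3   -9   -3    0    1   -1   -1    0    0
180    1   -3    1   -1    1    0    2   -2    3   -6    0    1    1   -1   -1   -2
181    1   -2    4    0   -4    0    4   -1    0   -3   -2   -3    3    2   -3    0
182    1    0    0   -2    0   -1   -2    0    0    0   -1    3    0   -1   -1   -3
183   -2    2   -1    3    0    2    0    4    3    0   -1    0   -1   -3    1    0
```

Run:
```python
from h import *
s=pickle.load(open("side.pkl","rb"));t=pickle.load(open("top.pkl","rb"))
A=ray(t,567/1.5625,256/1.5625,0);B=ray(t,557/1.5625,338/1.5625,0)
print("shadow corners",A,B); L1=(A-[.5886,-.2164,0])/.183; L2=(B-[.4096,-.2323,0])/.183; print(L1,L2); L=(L1+L2)/2
for uv in((279,168),(282,167),(277,166)):
    print("shadow tip on top",ray(s,*uv,.185))
S=ray(s,278,168,.185)
for z in(.2675,.285,.305):
    X=ray(s,267.3,152.4,z); print(z,X, "shadow at",X[:2]+L[:2]*(z-.185), "residual",X[:2]+L[:2]*(z-.185)-S[:2])
```

```text
shadow corners [ 0.61116977 -0.42563806  0.        ] [ 0.41232072 -0.39180714  0.        ]
[ 0.12333209 -1.14337739  0.        ] [ 0.01486734 -0.87162371  0.        ]
shadow tip on top [ 0.49795013 -0.08243136  0.185     ]
shadow tip on top [ 0.49267574 -0.09076072  0.185     ]
shadow tip on top [ 0.50745278 -0.08860428  0.185     ]
0.2675 [ 0.5050375 -0.0264342  0.2675   ] shadow at [ 0.51073822 -0.10955299] residual [ 0.01029236 -0.02843122]
0.285 [ 0.49232    -0.00277835  0.285     ] shadow at [ 0.49922997 -0.1035284 ] residual [-0.00121589 -0.02240663]
0.305 [0.47778572 0.02425691 0.305     ] shadow at [ 0.48607769 -0.09664315] residual [-0.01436818 -0.01552138]
```

```bash
python3 -m pendant '[[0,0,-0.06,0,0,0],[0,0,-0.06,0,0,0],[0,0,-0.06,0,0,0],[0,0,-0.06,0,0,0],[0,0,-0.06,0,0,0],[0,0,-0.01,0,0,0],[0,0,-0.01,0,0,0],[0,0,0,0,0,0],[0,0,0,0,0,0],[0,0,0,0,0,0]]'; for i in 1 2; do python3 -m pendant '[[0,0,-0.01,0,0,0],[0,0,-0.01,0,0,0],[0,0,0,0,0,0],[0,0,0,0,0,0],[0,0,0,0,0,0],[0,0,0,0,0,0],[0,0,0,0,0,0],[0,0,0,0,0,0],[0,0,0,0,0,0],[0,0,0,0,0,0]]'|grep -E 'time|eef_pos|force'; done
```

```text
time_s: 7.85
eef_pos: [0.4795, 0.0243, 0.212]
eef_rot: [0.0, 0.904, 0.429, 0.0]
wrist_force: [-0.6, 0.5, 1.0]
opening: -0.002
grasp_force: 0.0
time_s: 9.1
eef_pos: [0.4793, 0.0243, 0.2077]
wrist_force: [-0.5, -0.5, -0.7]
grasp_force: 0.0
time_s: 10.35
eef_pos: [0.4795, 0.0243, 0.205]
wrist_force: [-4.9, 0.3, 7.7]
grasp_force: 4.4
```

```bash
python3 -m pendant '[[0,0,0.08,0,0,0],[0,0,0.08,0,0,0],[0,0,0.065,0,0,0],[0,-0.1,0,0,0,0],[0,-0.1,0,0,0,0],[0,-0.1,0,0,0,0],[0,-0.05,0,0,0,0],[0,0,-0.04,0,0,0],[0,0,-0.04,0,0,0],[0,0,0,0,0,0]]'|grep -E 'time|eef_pos|force'; for i in 1 2 3; do python3 -m pendant '[[0,0,-0.015,0,0,0],[0,0,-0.015,0,0,0],[0,0,-0.015,0,0,0],[0,0,-0.015,0,0,0],[0,0,0,0,0,0],[0,0,0,0,0,0],[0,0,0,0,0,0],[0,0,0,0,0,0],[0,0,0,0,0,0],[0,0,0,0,0,0]]'|grep -E 'time|eef_pos|force'; done
python3 - <<'E'
from h import *
from bench import camera
b=camera("side"); pickle.dump(b,open("side3.pkl","wb"))
E
```

```text
time_s: 11.6
eef_pos: [0.4786, -0.0448, 0.2315]
wrist_force: [0.7, 0.1, 0.1]
grasp_force: 0.0
time_s: 12.85
eef_pos: [0.4793, -0.0457, 0.2207]
wrist_force: [-0.6, 0.1, 0.1]
grasp_force: 0.0
time_s: 14.1
eef_pos: [0.4793, -0.0457, 0.2087]
wrist_force: [0.2, -0.1, -0.5]
grasp_force: 0.0
time_s: 15.35
eef_pos: [0.4793, -0.0457, 0.1967]
wrist_force: [-0.1, -1.2, 0.4]
grasp_force: 0.0
```

```bash
python3 -m pendant '[[0,0,-0.015,0,0,0],[0,0,-0.015,0,0,0],[0,0,-0.015,0,0,0],[0,0,-0.015,0,0,0],[0,0,0,0,0,0],[0,0,0,0,0,0],[0,0,0,0,0,0],[0,0,0,0,0,0],[0,0,0,0,0,0],[0,0,0,0,0,0]]'|grep -E 'time|eef_pos|force'
```

```text
time_s: 16.65
eef_pos: [0.4793, -0.0457, 0.1847]
wrist_force: [-0.8, -0.4, -0.0]
grasp_force: 0.0
```

The TCP reached 0.185 m over the flat toaster top with no contact. The real fingertips are therefore about 31 mm above the reported TCP rather than 8 mm below it, which matches both the camera and the touch on the bar. I'll grasp about 39 mm lower.

```bash
python3 -m pendant '[[0,0,0.1,0,0,0],[0,0,0.1,0,0,0],[0,0,0.05,0,0,0],[0,0.1,0,0,0,0],[0,0.1,0,0,0,0],[0,0.1,0,0,0,0],[0,0.06,0,0,0,0],[0,0,0,0,0,0],[0,0,0,0,0,0],[0,0,0,0,0,0]]' 1 |grep -E 'time|eef_pos|force|open'; python3 -m pendant '[[0,0,-0.06,0,0,0],[0,0,-0.06,0,0,0],[0,0,-0.06,0,0,0],[0,0,-0.06,0,0,0],[0,0,-0.04,0,0,0],[0,0,-0.04,0,0,0],[0,0,-0.02,0,0,0],[0,0,-0.01,0,0,0],[0,0,0,0,0,0],[0,0,0,0,0,0]]' |grep -E 'time|eef_pos|force|open'
```

```text
time_s: 17.9
eef_pos: [0.4793, 0.0257, 0.2347]
wrist_force: [0.1, -0.4, -0.6]
opening: 0.999
grasp_force: 0.0
time_s: 19.15
eef_pos: [0.4796, 0.0263, 0.165]
wrist_force: [-0.2, 0.0, 0.8]
opening: 1.0
grasp_force: 0.0
```

```bash
python3 st.py
```

```text
t 19.15 pos [0.4796 0.0263 0.165 ] yawx 50.75 z [ 0.001 -0.    -1.   ] q6 0.492 F [-0.2  0.   0.8] op 1.0
```

```bash
python3 -m pendant '[[0,0,0.03,0,0,0],[0,0,0.03,0,0,0],[0,0,0,0,0,0],[0,0,0,0,0,0],[0,0,0,0,0,0],[0,0,0,0,0,0],[0,0,0,0,0,0],[0,0,0,0,0,0],[0,0,0,0,0,0],[0,0,0,0,0,0]]'|grep -E 'eef_pos'; python3 -m pendant '[[0,0,0,0,0,0],[0,0,0,0,0,0],[0,0,0,0,0,0],[0,0,0,0,0,0],[0,0,0,0,0,0],[0,0,0,0,0,0],[0,0,0,0,0,0],[0,0,0,0,0,0],[0,0,0,0,0,0],[0,0,0,0,0,0]]' -1 |grep -E 'time|eef_pos|force|open'; python3 st.py
```

```text
eef_pos: [0.4793, 0.0263, 0.1767]
time_s: 21.65
eef_pos: [0.4793, 0.0263, 0.1769]
wrist_force: [-2.0, 0.2, 4.5]
opening: 0.155
grasp_force: 59.1
t 21.65 pos [0.4793 0.0263 0.1769] yawx 50.75 z [ 0. -0. -1.] q6 0.492 F [-2.   0.2  4.5] op 0.155
```

The bar is gripped: opening 0.155 (13 mm), 59 N. Winding three clicks plus about 9°.

```bash
for i in 1 2; do python3 -m pendant '[[0,0,0,0,0,-0.06],[0,0,0,0,0,-0.06],[0,0,0,0,0,-0.06],[0,0,0,0,0,-0.06],[0,0,0,0,0,-0.06],[0,0,0,0,0,-0.06],[0,0,0,0,0,-0.06],[0,0,0,0,0,-0.06],[0,0,0,0,0,-0.07],[0,0,0,0,0,0]]'|grep -E 'time|eef_pos|force|open'; done; python3 st.py
```

```text
time_s: 22.9
eef_pos: [0.4794, 0.026, 0.1768]
wrist_force: [-2.4, -1.7, 4.3]
opening: 0.152
grasp_force: 59.3
time_s: 24.15
eef_pos: [0.4793, 0.0258, 0.1768]
wrist_force: [-3.5, -1.9, 5.2]
opening: 0.154
grasp_force: 59.4
t 24.15 pos [0.4793 0.0258 0.1768] yawx -48.09 z [-0.    -0.001 -1.   ] q6 2.217 F [-3.5 -1.9  5.2] op 0.154
```

```bash
python3 -m pendant '[[0,0,0,0,0,0],[0,0,0,0,0,0],[0,0,0,0,0,0],[0,0,0,0,0,0],[0,0,0,0,0,0],[0,0,0,0,0,0],[0,0,0.1,0,0,0],[0,0,0.15,0,0,0],[0,0,0.2,0,0,0],[0,0,0.2,0,0,0]]' 1|grep -E 'time|eef_pos|force|open'
python3 - <<'E'
from h import *
from bench import camera
b=camera("side"); pickle.dump(b,open("side4.pkl","wb"))
cv2.imwrite("pics/r1.png",cv2.resize(np.clip(b["color"][165:215,225:310]*1.4,0,255).astype(np.uint8),(800,470),interpolation=2))
E
```

```text
time_s: 25.4
eef_pos: [0.4791, 0.0263, 0.3078]
wrist_force: [0.7, 1.0, 0.9]
opening: 1.001
grasp_force: 0.0
```

View pics/r1.png

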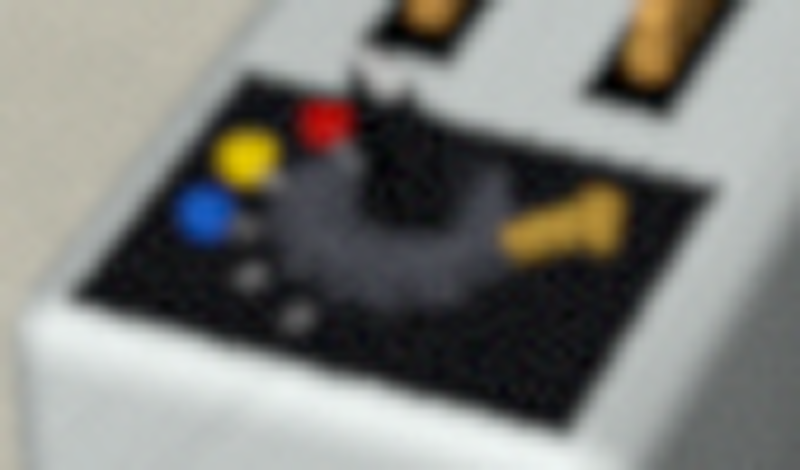

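The picture shows the wheel's white stripe at (345,155) leading to the red bead (327,125), and the bar's stripe near (370,72). I'll check this against the predicted stops.

```bash
python3 - <<'E'
from h import *
s=pickle.load(open("side4.pkl","rb"))
w=s["rotation"]; Rm=R.from_quat([w[1],w[2],w[3],w[0]]).as_matrix().T
K=np.array([[s["fx"],0,s["cx"]],[0,s["fy"],s["cy"]],[0,0,1]])
for d in(-9.5,-39.5,-69.5):
  for r,z in((.022,.237),(.012,.237),(.032,.199)):
    X=np.array([.478+r*np.cos(np.radians(d)),.0275+r*np.sin(np.radians(d)),z])
    p=cv2.projectPoints(X[None],cv2.Rodrigues(Rm)[0],-Rm@s["xyz"],K,np.array(s["distortion"]))[0][0,0]
    print(d,r,((p-[225,165])*[9.41,9.4]).round(0))
# lever
yaw=np.radians(4.7); yd=np.array([-np.sin(yaw),np.cos(yaw)]); ax=np.array([.4793,.0263])
print("lever_top",ax-yd*(.095+.165+.028), "out 32mm",ax-yd*(.095+.165+.032),"tab end meas (.505,-.2754), calc",ax-yd*(.095+.165+.045))
E
python3 st.py
```

```text
-9.5 0.022 [330.  68.]
-9.5 0.012 [358.  81.]
-9.5 0.032 [304. 165.]
-39.5 0.022 [363.  53.]
-39.5 0.012 [376.  72.]
-39.5 0.032 [351. 143.]
-69.5 0.022 [403.  50.]
-69.5 0.012 [399.  71.]
-69.5 0.032 [409. 139.]
lever_top [ 0.50289829 -0.26073157] out 32mm [ 0.50322604 -0.26471812] tab end meas (.505,-.2754), calc [ 0.50429125 -0.2776744 ]
t 25.45 pos [0.4816 0.0259 0.314 ] yawx -48.24 z [ 0.009 -0.002 -1.   ] q6 2.22 F [ 0.8 -1.   4.9] op 1.001
```

The pointer fits the red bead's stop (predicted wheel stripe (351,143), other stops 45 to 60 px away). Now the lever.

```bash
python3 -m pendant '[[0.015,-0.18,0,0,0,-0.05],[0.015,-0.18,0,0,0,-0.05],[0.015,-0.18,0,0,0,-0.05],[0.015,-0.18,0,0,0,-0.05],[0.015,-0.18,0,0,0,-0.05],[0.015,-0.18,0,0,0,-0.05],[0.015,-0.18,0,0,0,-0.05],[0.015,-0.18,0,0,0,-0.05],[0,0,0,0,0,0],[0,0,0,0,0,0]]' -1|grep -E 'time|eef_pos|force|open'; python3 -m pendant '[[0,0,-0.1,0,0,0],[0,0,-0.15,0,0,0],[0,0,-0.15,0,0,0],[0,0,-0.15,0,0,0],[0,0,-0.1,0,0,0],[0,0,-0.07,0,0,0],[0,0,-0.05,0,0,0],[0,0,-0.03,0,0,0],[0,0,0,0,0,0],[0,0,0,0,0,0]]'|grep -E 'time|force|open'; python3 st.py
```

```text
time_s: 26.7
eef_pos: [0.5032, -0.2612, 0.3064]
wrist_force: [-0.6, -0.6, 0.5]
opening: 0.004
grasp_force: 0.0
time_s: 27.95
wrist_force: [0.0, -0.2, 0.4]
opening: -0.001
grasp_force: 0.0
t 27.95 pos [ 0.5037 -0.262   0.1473] yawx -84.25 z [ 0.001 -0.001 -1.   ] q6 2.353 F [ 0.  -0.2  0.4] op -0.001
```

```bash
python3 -m pendant '[[0,0,-0.02,0,0,0],[0,0,-0.02,0,0,0],[0,0,-0.02,0,0,0],[0,0,-0.02,0,0,0],[0,0,-0.02,0,0,0],[0,0,-0.02,0,0,0],[0,0,-0.02,0,0,0],[0,0,-0.02,0,0,0],[0,0,0,0,0,0],[0,0,0,0,0,0]]'|grep -E 'time|eef_pos|force'; python3 -m pendant '[[0,0,-0.01,0,0,0],[0,0,-0.01,0,0,0],[0,0,-0.01,0,0,0],[0,0,-0.01,0,0,0],[0,0,-0.01,0,0,0],[0,0,-0.01,0,0,0],[0,0,-0.01,0,0,0],[0,0,0,0,0,0],[0,0,0,0,0,0],[0,0,0,0,0,0]]'|grep -E 'time|eef_pos|force'
```

```text
time_s: 29.2
eef_pos: [0.5033, -0.2617, 0.1144]
wrist_force: [-0.0, 0.2, 0.1]
grasp_force: 0.0
time_s: 30.45
eef_pos: [0.503, -0.2615, 0.1004]
wrist_force: [0.4, -0.7, 0.5]
grasp_force: 0.3
```

```bash
python3 - <<'E'
from h import *
from bench import camera
b=camera("side"); a=pickle.load(open("side.pkl","rb"))["color"].astype(int)
c=b["color"].astype(int); cv2.imwrite("pics/l.png",b["color"])
f=lambda m:((m[...,2]-m[...,0])>50)[135:180,262:312].sum()
print("bread px before/after",f(a),f(c), f(pickle.load(open("side4.pkl","rb"))["color"].astype(int)))
E
python3 -m pendant '[[0,0,-0.01,0,0,0],[0,0,-0.01,0,0,0],[0,0,0,0,0,0],[0,0,0,0,0,0],[0,0,0,0,0,0],[0,0,0,0,0,0],[0,0,0,0,0,0],[0,0,0,0,0,0],[0,0,0,0,0,0],[0,0,0,0,0,0]]'|grep -E 'time|eef_pos|force'
```

```text
bread px before/after 254 2 224
time_s: 31.75
eef_pos: [0.5031, -0.2615, 0.097]
wrist_force: [-1.6, 0.9, 6.4]
grasp_force: 3.1
```

```bash
python3 -m pendant '[[0,0,-0.01,0,0,0],[0,0,0,0,0,0],[0,0,0,0,0,0],[0,0,0,0,0,0],[0,0,0,0,0,0],[0,0,0,0,0,0],[0,0,0,0,0,0],[0,0,0,0,0,0],[0,0,0,0,0,0],[0,0,0,0,0,0]]'|grep -E 'time|eef_pos|force'
```

```text
time_s: 33.0
eef_pos: [0.5032, -0.2616, 0.0969]
wrist_force: [-8.2, 5.7, 19.4]
grasp_force: 9.5
```

The lever is at its bottom stop: the force rises with no further travel. I'll back off upward.

```bash
python3 -m pendant '[[0,0,0.03,0,0,0],[0,0,0.1,0,0,0],[0,0,0.2,0,0,0],[0,0,0.2,0,0,0],[0,0,0.2,0,0,0],[0,0,0.2,0,0,0],[0,0,0,0,0,0],[0,0,0,0,0,0],[0,0,0,0,0,0],[0,0,0,0,0,0]]'|grep -E 'time|eef_pos|force'
python3 - <<'E'
from h import *
from bench import camera,ctrl
b=camera("side")["color"].astype(int); a=pickle.load(open("side.pkl","rb"))["color"].astype(int); r=pickle.load(open("side4.pkl","rb"))["color"].astype(int)
print("bread px",((b[...,2]-b[...,0])>50)[135:180,262:312].sum())
print("dial diff vs released",abs(b-r)[172:200,245:280].max(), "vs start",abs(b-a)[172:200,245:280].max())
print(ctrl.hand_in())
E
```

```text
time_s: 34.25
eef_pos: [0.5028, -0.2613, 0.2793]
wrist_force: [-0.5, 0.6, -0.4]
grasp_force: 0.0
bread px 2
dial diff vs released 15 vs start 139
the job is handed in; nothing more can be done
None
```

The dial is wound three clicks and rests at the red bead, the lever is at its bottom stop with the bread lowered, and the job was handed in at about 34 s (no verdict was returned); my first grasp closed on nothing because the real fingertips sit about 39 mm higher than the reported tool position implies, which I corrected.

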